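Clamp a calculator keyboard module for new keycaps

TASK

Push the keyboard module along the bed of the repair clamp until it is fully home against the end stop, then turn the clamp's T-handle clockwise until its rising resistance shows that the module is firmly clamped, without overtightening it. Let go of the handle and leave the other things on the counter where they are.

Things in the scene. Friction and masses are not known exactly. Their poses are not given: they have to be found in the camera images.
- fixture: Grey cast repair clamp, fixed to the counter, base plate 235 x 135 x 20 mm (x -120 to 115, y -80 to 56). Origin: at counter level under the centre of a module that is home. x: the way the module slides home; z up. Its channel has two side rails (inner faces y = +-34, tops z = 34, x -120 to 55), open at the -x end.
- stop (a point): Middle of the end stop's face, on the fixture at (55, 0, 31) mm. The steel stop is 70 mm wide, its top at z = 50. Axes as the fixture's.
- head (a point): Centre of the clamp's round nut head (38 mm across, 34 mm long) on the screw's axis, 69 mm inward of the handle bar's centre. A 36 mm wide gooseneck arm carries it from a column behind the stop (fixture x 83 to 113). The screw lies in the fixture's plane x = 0 and leans 35 degrees from vertical, its top towards -y. Axes as the fixture's.
- handle: Steel T-handle on the screw's outer end. Origin: centre of the cross bar, on the screw's axis, at (0, -83, 169) mm in the fixture's frame; it turns there without shifting. z points outward along the screw (up, leaning 35 degrees to the fixture's -y), x along the bar. Bar 83 mm long over its ball ends, 12 mm wide (y), 14 mm deep (z); stem below 10 mm thick, free for 50 mm.
- stem (a point): Point on the stem 30 mm below the bar, axes as the handle's. How it turns: clockwise seen from outside (positive about the handle's -z) tightens, 4 mm of press travel per rad. Running free takes about 0.16 N m (friction, either way); once the nose presses, 0.1 N m more per rad. Clamped well: 0.08 to 0.16 N m above free running. Up to there it holds itself when let go. From the start 1.3 to 5 rad until the nose touches: regrasp.
- presser: Steel press sleeve, 20 mm thick, 45 mm long, on the screw's axis; origin at its lower end, z outward along the screw. It moves along the axis as the handle turns. Its sprung ball nose (16 mm ball, 6 N/mm) sticks out by an amount that differs by up to 8 mm from job to job and is not told. Clamped well is a press of 20 to 40 N.
- module: Aluminium keyboard module, 110 (x) x 64 (y) x 22 mm, about 0.25 kg, lying in the channel 20 mm above the counter; origin: centre of its underside. A 3 mm high key field at each end, a bare strip across the middle. Home when its origin is at x = 0 in the fixture's frame; it starts 25 to 45 mm short (-x), 2 mm of play to each rail. Push its -x face.
- calculator: Bystander: silver desk calculator, 150 x 85 x 24 mm; origin: at its underside; leave it alone.
- charger: Bystander: black plastic charger brick, 70 x 50 x 42 mm; origin: at its underside; leave it alone.
- cup: Bystander: white porcelain cup, 76 across, 65 high mm; origin: at its underside; leave it alone.
- coin_tray: Bystander: open copper coin tray, 120 x 170 x 28, three troughs mm; origin: at its underside; leave it alone.
- cap_tin: Bystander: small open steel tin with white keycaps, 75 x 60 x 30 mm; origin: at its underside; leave it alone.
- screwdriver: Bystander: screwdriver, 160 long mm; origin: at its underside; leave it alone.
- weight: Bystander: round brass paperweight, 44 across, 35 high mm; origin: at its underside; leave it alone.
Not all that is in view belongs to the job. Leave any red or yellow look-alike of the module alone.

How it is judged:
By the outcome, as a careful person would: the job done as asked, in the order asked, and still so for the second after the job is handed in, with the robot touching nothing.
It also fails if it takes over 72 s, if anything falls off the work surface, if the arm or the gripper's body presses on something with over 40 N, if the wrist force passes 120 N, or if a joint passes its speed limit or range.

ROBOT

A 7-joint arm with a two-finger parallel gripper is mounted at the origin on the work surface. World frame = base frame: x ahead of the robot, y to its left, z up, the work surface at z = 0. Lengths are in m, angles in rad, forces in N, time in s.
With the tool pointing down it reaches from about 0.4 to 0.875 m from the base axis. Payload 19.3 kg.
Tool frame: the origin (TCP) lies at the very end of the fingers, on their centre line; the grasp point (between the pads) lies bot.tcp_to_grasp behind it (bot.tcp_to_grasp is the distance from the TCP to the grasp point, in m); z points along the fingers, y is the direction in which the jaws open and shut (so a half turn about z gives the same grasp; the last joint's range is limited). The gripper opens to 85 mm and grips with 20 to 120 N. Pads are 22 mm wide; open, the fingers measure 114 mm over their backs; the gripper's body (76 mm by 85 mm) begins 54 mm behind the grasp point. The pads swing forward as they close: fully open they stand 13 mm farther back than shut.
Start: joints at [1.07, 0.521, -0.036, 1.599, 0.021, 1.021, -0.113], TCP at [0.261, -0.568, 0.231] pointing down, gripper open.
Joint ranges: [-2.91, 2.91], [-0.3, 2.13], [-1.5, 1.42], [0.17, 2.43], [-1.26, 4.41], [0.16, 1.93], [-2.52, 2.52]. Speed limits (rad/s): [1.89, 1.89, 2.39, 2.39, 3.01, 3.01, 3.01].

INTERFACE

Orientations are given as [roll, pitch, yaw] about the fixed x, y, z axes, in that order (R = Rz(yaw) Ry(pitch) Rx(roll)).
In Python, from workcell import bot gives the robot as it stands.
- The arm moves only by the tool servo_tool, never from a script. Its argument "targets" is a list of rows, each a list of 2 entries, a list of its own where there are three numbers: the shift along the tool's x, y, z in units of 0.05 m (1.0 is 0.05 m), then the turn about the tool's z in units of 5 degrees (1.0 is 5 degrees). A call has 1 to 12 rows; each row shifts and turns the commanded pose from where the row before left it, along the tool's axes as they then stand; what a row does not reach is not made up. A row lasts 1/8 s, in which the tool goes at most 62.5 mm and 10.7 degrees, less where a joint would pass 70% of its speed; a pose out of reach is approached as far as the arm can. A call with a number of a shift or a turn outside -1 to 1 is refused whole. A call with a gripper value outside its range is refused whole. "gripper" is the opening, from -1 (shut) to 1 (fully open), so that 0 is half open, set as the call begins (left out, the last holds). The fingers move at their own pace and stop on an object; "newtons" is the grip in N (left out, the last holds). Time passes only in rows, so rows that do not move let the fingers close. It gives the time, the measured TCP pose, the force and the opening at its end, in the units of the state.
- bot.observe(): the state, without advancing time (a new reading comes with each control period).
- bot.grab_frame(name): name is "scene" or "top" or "wrist"; returns the picture (420x560x3 uint8, blue, green, red); there is no depth.
- bot.get_calibration(name): a dict with "fx", "fy", "cx", "cy" (pixels), "pose" (4x4, takes a point from camera to world coordinates). Camera axes: x right, y up, looking along -z (the intrinsics and any distortion apply to the point x, -y, -z); pixel columns grow to the right and rows downward; lengths in m; the calibration is good to about 2 mm. A picture is of the moment at which its call begins: read the wrist's pose just before it. get_calibration takes no time and is no camera call; for the wrist camera it gives the pose at the moment of the call.
- bot.job_done(): hands the job in, once; it reports no verdict.
The state is a dict: "clock": time; "qpos": joint angles; "qd": joint speeds; "joint_efforts": joint torques, N m; "position": TCP position; "tool_rot": TCP orientation; "force": force on the tool from outside, world axes, zero at the start; "moment": the same for the moment, N m; "grip_width": finger opening in m.
Only numpy, scipy, OpenCV 4.12 (cv2) and the standard library are available. Lean on these libraries where they do the work, as an engineer would, in place of code of your own. Each camera call takes 0.05 s, during which the arm holds its last target.

## Working session

There is one attempt and no reset: what is moved stays moved. The work goes in short steps, Python scripts to look and compute and a tool call to move; the robot and the scene stay as the last step left them, time stands still between calls to the robot, and variables do not carry over. Pictures are saved under pics/ and viewed, and the job is handed in when it is done.

Besides the shell and the picture viewer there is one more tool, called after "Request:" by a JSON object that holds its "name" and its "arguments". servo_tool: Moves the arm, as the interface text tells. Its arguments: {"type":"object","properties":{"targets":{"type":"array","items":{"type":"array"}},"gripper":{"type":"number"},"newtons":{"type":"number"}},"required":["targets"]}

```bash
ls; mkdir -p pics
python3 - <<'E'
from workcell import bot
import cv2
print(bot.observe(), bot.tcp_to_grasp)
for n in ["scene","top","wrist"]:
    c=bot.get_calibration(n); print(n,c)
    cv2.imwrite(f"pics/{n}0.png",bot.grab_frame(n))
E
```

```text
pics
{'clock': 0.0, 'qpos': array([ 1.06977888,  0.5219794 , -0.03634151,  1.5999862 ,  0.02121075,
        1.0210981 , -0.11281003]), 'qd': array([ 0.00101225,  0.00103949, -0.00114524, -0.00052673, -0.00092132,
        0.00107446,  0.00057216]), 'joint_efforts': array([ 4.39223240e-04, -9.27110767e+01,  1.98014483e+00, -3.69933271e+01,
        1.78027729e-02,  8.19726993e-03, -2.02634965e-05]), 'position': array([ 0.26084485, -0.56760784,  0.23075495]), 'tool_rot': array([-3.14050988e+00,  7.92440185e-05,  4.30814952e-01]), 'force': array([0.16813115, 0.40556122, 0.05414252]), 'moment': array([-0.01433123,  0.00784628,  0.03230153]), 'grip_width': 0.08517413117944408} 0.0187
scene {'fx': 405.464986773474, 'fy': 405.464986773474, 'cx': 284.7095230848747, 'cy': 206.90889257922353, 'pose': array([[ 0.51978821, -0.44763028,  0.72763133,  1.3345568 ],
       [ 0.85423886,  0.26256067, -0.44870688, -0.48341704],
       [ 0.00980741,  0.8548035 ,  0.51885912,  0.68622491],
       [ 0.        ,  0.        ,  0.        ,  1.        ]])}
top {'fx': 518.8286121243109, 'fy': 518.8286121243109, 'cx': 285.994365686401, 'cy': 210.13259592505054, 'pose': array([[-0.01355377,  0.98533903, -0.17006851,  0.2742192 ],
       [-0.99983686, -0.01538629, -0.00946176, -0.00904467],
       [-0.01193976,  0.16991252,  0.98538682,  1.78628317],
       [ 0.        ,  0.        ,  0.        ,  1.        ]])}
wrist {'fx': 360.35160976953233, 'fy': 360.35160976953233, 'cx': 272.8018817131875, 'cy': 210.65721789156217, 'pose': array([[ 0.41717576,  0.86019366,  0.29331084,  0.33550239],
       [-0.90882351,  0.39557958,  0.13250138, -0.53292604],
       [-0.00205093, -0.32184415,  0.94679044,  0.37353416],
       [ 0.        ,  0.        ,  0.        ,  1.        ]])}
```

View pics/scene0.png

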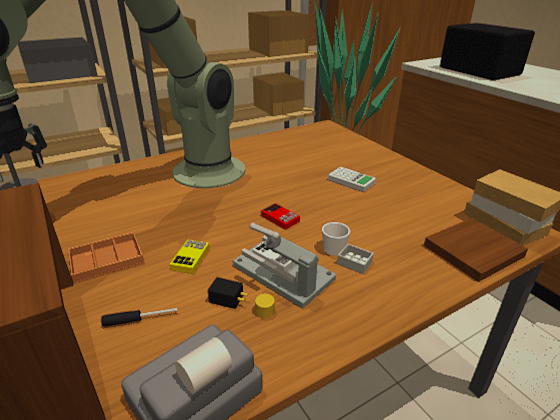

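View pics/top0.png

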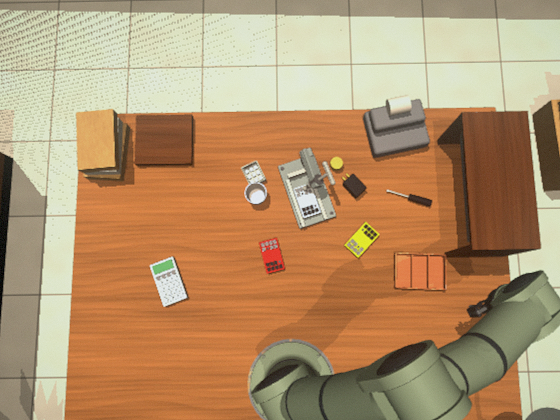

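View pics/wrist0.png

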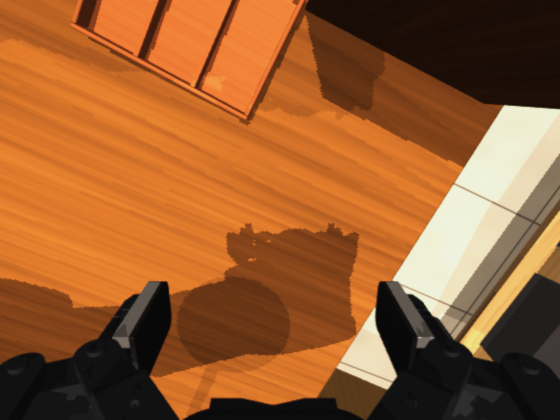

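Run:
```python
import cv2
t=cv2.imread("pics/top0.png"); s=cv2.imread("pics/scene0.png")
cv2.imwrite("pics/topc.png",cv2.resize(t[135:245,235:385],None,fx=5.3,fy=5.3,interpolation=cv2.INTER_CUBIC))
cv2.imwrite("pics/scec.png",cv2.resize(s[210:310,225:345],None,fx=6,fy=6,interpolation=cv2.INTER_CUBIC))
```

```text
(no output)
```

View pics/topc.png

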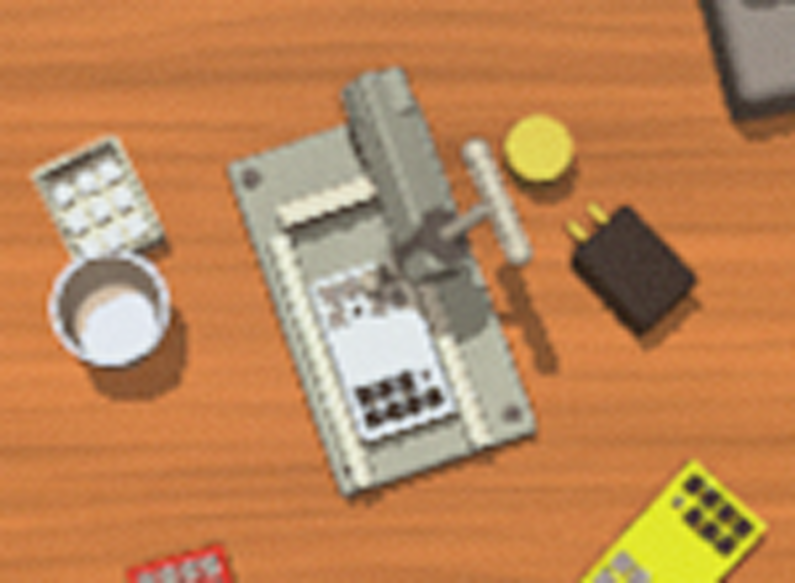

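View pics/scec.png

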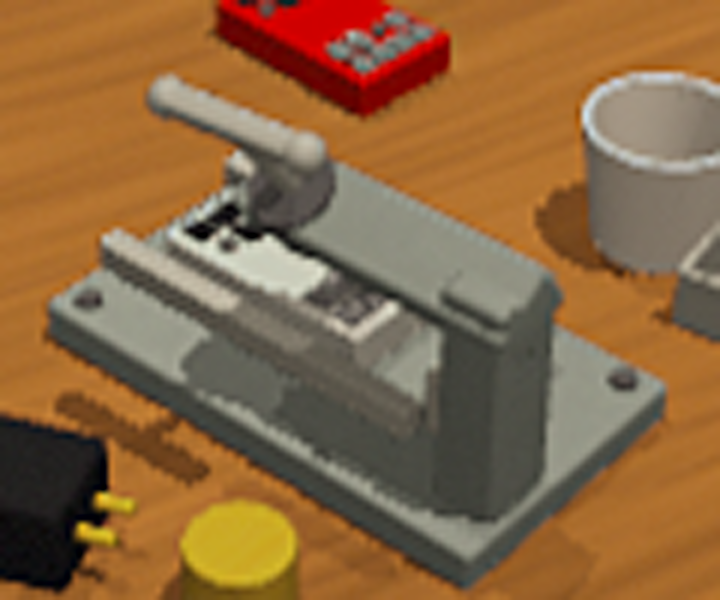

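```bash
cat > h.py <<'E'
import numpy as np, cv2
from scipy.optimize import least_squares
from scipy.spatial.transform import Rotation as R
def proj(c,P):
    P=np.atleast_2d(P); T=np.linalg.inv(c["pose"]); q=P@T[:3,:3].T+T[:3,3]
    return np.c_[c["fx"]*q[:,0]/-q[:,2]+c["cx"], c["fy"]*-q[:,1]/-q[:,2]+c["cy"]]
def ray(c,uv):
    d=c["pose"][:3,:3]@np.array([(uv[0]-c["cx"])/c["fx"],-(uv[1]-c["cy"])/c["fy"],-1]); return c["pose"][:3,3],d
def onz(c,uv,z):
    o,d=ray(c,uv); return o+d*(z-o[2])/d[2]
# handle frame in the fixture frame: z axis up leaning to -y
a=np.radians(35); zh=np.array([0,-np.sin(a),np.cos(a)])
E
python3 - <<'E'
from h import *
from workcell import bot
T=bot.get_calibration("top"); S=bot.get_calibration("scene")
t=lambda u,v:(u/5.3+235-.4,v/5.3+135-.4); s=lambda u,v:(u/6+225-.4,v/6+210-.4)
obs=[(T,t(347,488),(-120,56,20)),(T,t(535,432),(-120,-80,20)),(T,t(230,165),(115,56,20)),
(S,s(663,383),(115,56,20)),(S,s(465,562),(115,-80,20)),(S,s(48,310),(-120,-80,20))]
b=[(T,t(476,148),1),(T,t(521,255),-1),(S,s(165,95),-1),(S,s(312,150),1)]
def res(p):
    x,y,w,ba=p[:4]; M=R.from_euler('z',w).as_matrix(); o=np.array([x,y,0]); r=[]
    for c,uv,P in obs: r+=list(proj(c,M@(np.array(P)/1e3)+o)[0]-uv)
    ex=np.array([1,0,0]); ey=np.cross(zh,ex)
    for c,uv,g in b:
        P=np.array([0,-83,169])+g*36*(np.cos(ba)*ex+np.sin(ba)*ey)
        r+=list(proj(c,M@(P/1e3)+o)[0]-uv)
    return np.array(r)
q=least_squares(res,[.7,-.05,0.3,0]); print(q.x,np.degrees(q.x[2:])); print(res(q.x).reshape(-1,2).round(1))
x,y,w,ba=q.x; M=R.from_euler('z',w).as_matrix()
np.save("fix.npy",q.x)
print("handle",M@[0,-.083,.169]+[x,y,0])
# module top near -x edge z=42: near edge
for uv in [(365,440),(458,412)]:
    P=onz(T,t(*uv),.042); print(M.T@(P-[x,y,0])*1e3)
E
```

```text
[ 0.6474406  -0.05183848  0.3139697   0.09158129] [17.98913879  5.24722154]
[[-1.1  1.4]
 [ 0.7 -0.7]
 [-0.9 -0.5]
 [ 1.2  0.2]
 [ 0.2 -0.1]
 [-1.1 -1.1]
 [-0.5 -0.1]
 [-0.   0.1]
 [-0.9  0.6]
 [-0.4  1.1]]
handle [ 0.67307404 -0.13078103  0.169     ]
[-93.96799274  30.98677782  42.        ]
[-96.08272527 -31.51470795  42.        ]
```

Request:
{"name": "servo_tool", "arguments": {"targets": [[[0,0,0],-1],[[0,0,0],-1],[[0,0,0],-1],[[0,0,0],-1],[[0,0,0],-1],[[0,0,0],-1],[[0,0,0],-1],[[0,0,0],-1],[[0,0,0],-1],[[0,0,0],-1],[[0,0,0],-1],[[0,0,0],-1]], "gripper": 0, "newtons": 60}}

```text
clock: 1.65
position: [0.2609, -0.5678, 0.231]
tool_rot: [-3.141, -0.0, 1.481]
force: [0.2, -0.0, 0.6]
grip_width: 0.0429
```

Request:
{"name": "servo_tool", "arguments": {"targets": [[[0,0,0],-1],[[0,0,0],-1],[[0,0,0],-1],[[0,0,0],-1],[[0,0,0],-0.7],[[0,0,0],0]]}}

```text
clock: 2.4
position: [0.2608, -0.5678, 0.231]
tool_rot: [3.142, -0.001, 1.888]
force: [-0.2, 0.4, -1.1]
grip_width: 0.0424
```

```bash
cat >> h.py <<'E'
FX=np.load("fix.npy")
def state():
    from workcell import bot
    s=bot.observe(); M=R.from_euler('z',FX[2]).as_matrix()
    p=M.T@(s["position"]-[FX[0],FX[1],0])*1e3
    F=M.T@s["force"]
    print("t",round(s["clock"],2),"fix mm",p.round(1),"F",F.round(2),"mom",(M.T@s["moment"]).round(2),"yaw-fix deg",np.degrees(s["tool_rot"][2]-FX[2]).round(2),"grip",round(s["grip_width"],4),"q",s["qpos"].round(2))
    return s,p,F
def to(x,y,z):
    s,p,F=state()
    print("tool units", ((np.array([y-p[1],x-p[0],-(z-p[2])]))/50).round(2))
E
python3 -c "
from h import *; to(-160,0,200)"
```

```text
t 2.4 fix mm [-527.1 -371.4  231. ] F [-0.04  0.42 -1.09] mom [0.05 0.04 0.  ] yaw-fix deg 90.16 grip 0.0424 q [ 1.3   0.54 -0.38  1.59  0.22  1.06  1.17]
tool units [7.43 7.34 0.62]
```

Request:
{"name": "servo_tool", "arguments": {"targets": [[[0.6,0.6,0],0],[[0.6,0.6,0],0],[[0.6,0.6,0],0],[[0.6,0.6,0],0],[[0.6,0.6,0],0],[[0.6,0.6,0],0],[[0.6,0.6,0],0],[[0.6,0.6,0],0],[[0.6,0.6,0],0],[[0.6,0.6,0],0],[[0.6,0.6,0.2],0],[[0.6,0.6,0.4],0]]}}

```text
clock: 3.9
position: [0.4915, -0.1125, 0.2015]
tool_rot: [3.14, 0.001, 1.886]
force: [0.3, -0.6, 0.5]
grip_width: 0.0427
```

Request:
{"name": "servo_tool", "arguments": {"targets": [[[0.2,0.1,0],0],[[0,0,0],0],[[0,0,0],0]]}}

```text
clock: 4.28
position: [0.4921, -0.1039, 0.2017]
tool_rot: [3.141, 0.001, 1.886]
force: [-0.0, -0.2, -0.3]
grip_width: 0.0426
```

Run:
```python
from h import *; to(-160,0,100)
from workcell import bot
import cv2
c=bot.get_calibration("wrist"); np.save("w1.npy",c["pose"])
cv2.imwrite("pics/w1.png",bot.grab_frame("wrist"));cv2.imwrite("pics/s1.png",bot.grab_frame("scene"))
```

```text
t 4.28 fix mm [-163.8   -1.5  201.7] F [-0.11 -0.21 -0.35] mom [ 0.04 -0.02  0.04] yaw-fix deg 90.07 grip 0.0426 q [ 0.51  0.41 -0.54  1.93  0.27  0.88  0.14]
tool units [0.03 0.08 2.03]
```

View pics/w1.png

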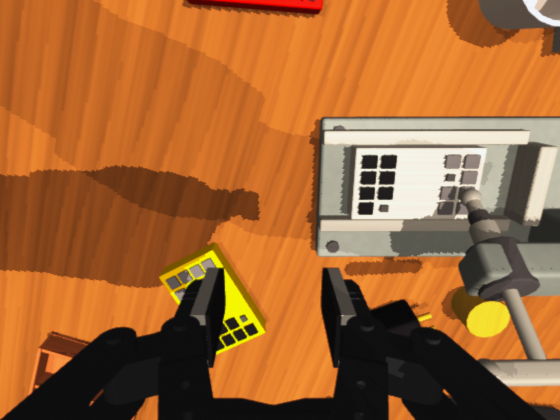

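View pics/s1.png

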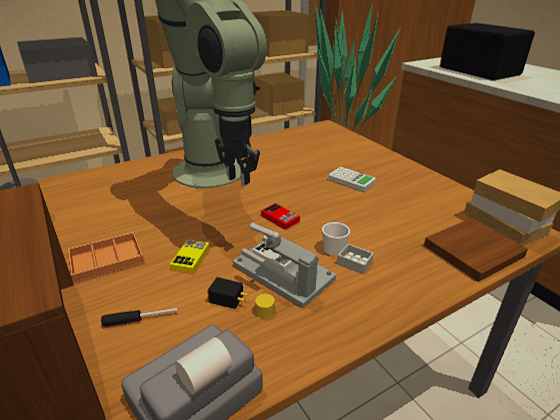

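Run:
```python
from h import *
from workcell import bot
c=bot.get_calibration("wrist"); M=R.from_euler('z',FX[2]).as_matrix();o=np.array([FX[0],FX[1],0])
for uv,z in [((321,118),.02),((318,255),.02),((354,148),.042),((351,219),.042),((530,131),.034),((322,131),.034),((320,220),.034),((522,219),.05),((555,145),.05)]:
    print(uv,(M.T@(onz(c,uv,z)-o)*1e3).round(1))
print(proj(c,M@np.array([0,-.083,.169])+o))
```

```text
(321, 118) [-122.3   57.5   20. ]
(318, 255) [-119.5  -74.5   20. ]
(354, 148) [-96.5  34.8  42. ]
(351, 219) [-94.6 -28.4  42. ]
(530, 131) [53.2 48.  34. ]
(322, 131) [-122.8   47.9   34. ]
(320, 220) [-121.1  -32.3   34. ]
(522, 219) [ 52.3 -25.4  50. ]
(555, 145) [64.8 38.6 50. ]
[[543.08440373 375.12091184]]
```

Request:
{"name": "servo_tool", "arguments": {"targets": [[[0.07,0,0.6],0],[[0,0,0.8],0],[[0,0,0.8],0],[[0,0,0.6],0],[[0,0,0.4],0],[[0,0,0.23],0],[[0,0,0],0],[[0,0,0],0]]}}

```text
clock: 5.38
position: [0.4917, -0.0994, 0.0306]
tool_rot: [3.141, 0.001, 1.888]
force: [-0.2, 0.3, 0.1]
grip_width: 0.0428
```

Run:
```python
from h import *; to(-130,2,30)
from workcell import bot
import cv2
cv2.imwrite("pics/w2.png",bot.grab_frame("wrist"));cv2.imwrite("pics/s2.png",cv2.resize(bot.grab_frame("scene")[180:310,190:350],None,fx=4.5,fy=4.5))
```

```text
t 5.38 fix mm [-162.9    2.9   30.6] F [-0.07  0.29  0.13] mom [-0.   -0.01 -0.01] yaw-fix deg 90.17 grip 0.0428 q [ 0.37  0.68 -0.39  2.04  0.5   0.51 -0.06]
tool units [-0.02  0.66  0.01]
```

View pics/w2.png

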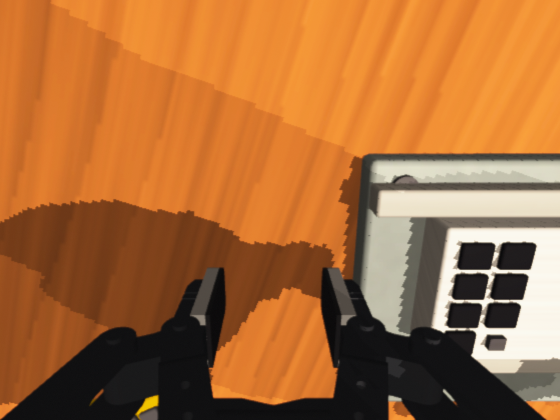

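View pics/s2.png

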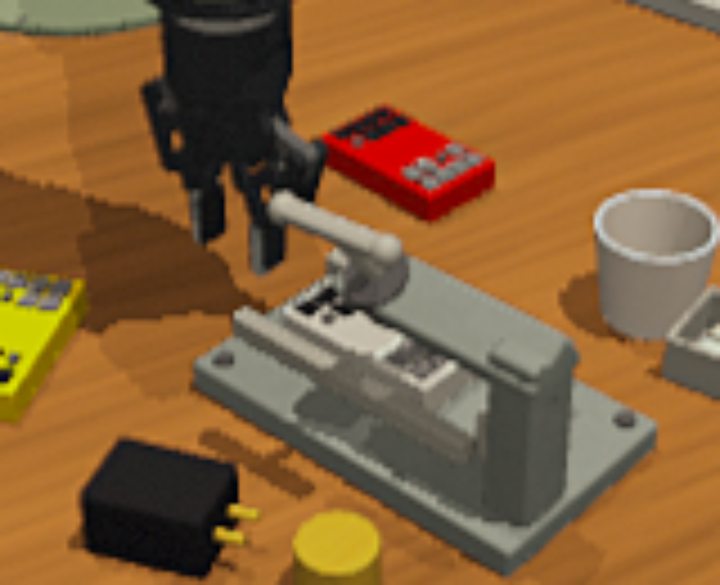

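Request:
{"name": "servo_tool", "arguments": {"targets": [[[0,0.3,0],0],[[0,0.3,0],0],[[0,0.15,0],0],[[0,0.15,0],0],[[0,0.15,0],0],[[0,0.15,0],0],[[0,0.15,0],0],[[0,0,0],0]]}}

```text
clock: 6.48
position: [0.5557, -0.078, 0.0298]
tool_rot: [-3.141, 0.0, 1.888]
force: [-1.4, -0.6, 3.1]
grip_width: 0.0425
```

Run:
```python
from h import *; to(-90,2,30)
from workcell import bot
import cv2
cv2.imwrite("pics/w3.png",bot.grab_frame("wrist"))
```

```text
t 6.47 fix mm [-95.3   3.5  29.8] F [-1.48 -0.14  3.05] mom [-0.06  0.26  0.04] yaw-fix deg 90.19 grip 0.0425 q [ 0.32  0.74 -0.4   1.89  0.47  0.61 -0.07]
tool units [-0.03  0.11 -0.  ]
```

View pics/w3.png

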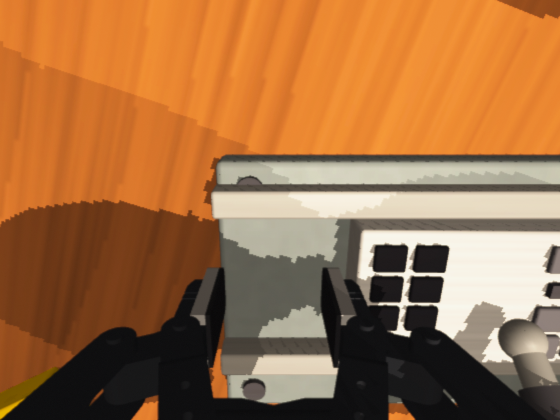

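Request:
{"name": "servo_tool", "arguments": {"targets": [[[0,0.06,0],0],[[0,0.06,0],0],[[0,0.06,0],0],[[0,0,0],0]]}}

```text
clock: 7.02
position: [0.5616, -0.0762, 0.0296]
tool_rot: [-3.136, 0.0, 1.887]
force: [-19.3, -4.6, 18.4]
grip_width: 0.0429
```

Request:
{"name": "servo_tool", "arguments": {"targets": [[[0,0.04,0],0],[[0,0.04,0],0],[[0,0,0],0]]}}

```text
clock: 7.4
position: [0.5622, -0.076, 0.0294]
tool_rot: [-3.13, 0.0, 1.887]
force: [-42.4, -8.6, 39.1]
grip_width: 0.0425
```

Run:
```python
from h import *; to(-90,2,30)
from workcell import bot
import cv2
cv2.imwrite("pics/w4.png",bot.grab_frame("wrist"))
c=bot.get_calibration("wrist");M=R.from_euler('z',FX[2]).as_matrix();o=np.array([FX[0],FX[1],0])
print(proj(c,(M@np.array([[-.055,.03,.042],[-.055,-.03,.042],[-.12,.056,.02]]).T).T+o))
```

```text
t 7.4 fix mm [-88.6   3.4  29.4] F [-43.04   4.89  39.07] mom [1.11 7.86 0.19] yaw-fix deg 90.12 grip 0.0425 q [ 0.31  0.75 -0.4   1.86  0.47  0.64 -0.06]
tool units [-0.03 -0.03 -0.01]
[[360.02096204 241.57207323]
 [349.33049384 365.53809225]
 [201.47075139 164.13376927]]
```

View pics/w4.png

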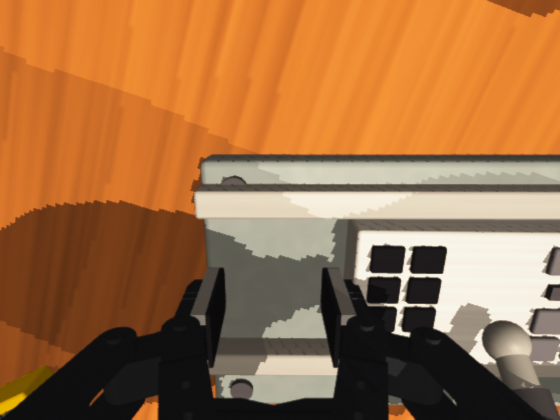

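Request:
{"name": "servo_tool", "arguments": {"targets": [[[0,-0.2,0],0],[[0,-0.4,0],0],[[0,-0.6,0],0],[[0,-0.4,0],0],[[0,0,-0.4],0],[[0,0,-0.9],0],[[0,0,-0.9],0],[[0,0,-0.9],0],[[-0.5,0.5,-0.9],0],[[-0.5,0.7,-0.3],0],[[-0.3,0.7,0],0],[[0,0,0],0]], "gripper": -1}}

```text
clock: 8.95
position: [0.6043, -0.1307, 0.2442]
tool_rot: [3.14, -0.001, 1.888]
force: [-0.6, 1.1, -0.1]
grip_width: -0.0002
```

Request:
{"name": "servo_tool", "arguments": {"targets": [[[0,0,0],0],[[0,0,0],0]]}}

```text
clock: 9.2
position: [0.6018, -0.1311, 0.2449]
tool_rot: [-3.142, 0.0, 1.888]
force: [-0.1, -0.1, 0.7]
grip_width: 0.0001
```

Run:
```python
from h import *; to(0,-83,260)
from workcell import bot
import cv2
c=bot.get_calibration("wrist");
cv2.imwrite("pics/w5.png",bot.grab_frame("wrist"));cv2.imwrite("pics/s5.png",bot.grab_frame("scene"))
M=R.from_euler('z',FX[2]).as_matrix();o=np.array([FX[0],FX[1],0])
print(proj(c,(M@np.array([[-.055,.032,.042],[-.055,-.032,.042],[-.12,.056,.02],[-.12,-.08,.02],[.055,.035,.05],[0,-.083,.169],[.055,.034,.034]]).T).T+o))
```

```text
t 9.2 fix mm [-67.9 -61.3 244.9] F [-0.11 -0.08  0.73] mom [0.   0.04 0.01] yaw-fix deg 90.2 grip 0.0001 q [ 0.48  0.54 -0.53  1.59  0.3   1.1   0.19]
tool units [-0.43  1.36 -0.3 ]
[[288.24109077  76.97461898]
 [287.11880878 148.29586981]
 [218.27406669  50.1242473 ]
 [224.13541262 190.3633677 ]
 [414.19282511  73.45234473]
 [375.32544718 254.88854622]
 [407.58498242  75.30382177]]
```

View pics/w5.png

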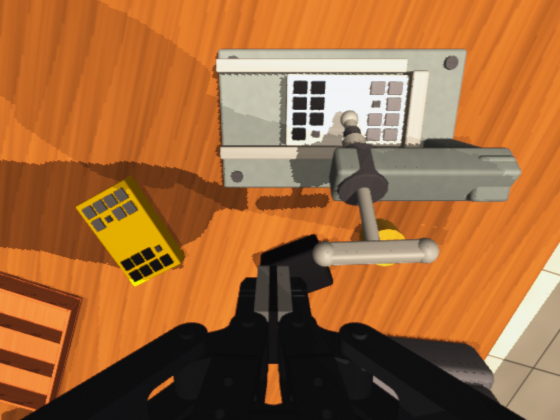

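```bash
python3 - <<'E'
from h import *
from workcell import bot
T=bot.get_calibration("top"); S=bot.get_calibration("scene"); W=bot.get_calibration("wrist")
t=lambda u,v:(u/5.3+235-.4,v/5.3+135-.4); s=lambda u,v:(u/6+225-.4,v/6+210-.4)
obs=[(T,t(347,488),(-120,56,20)),(T,t(535,432),(-120,-80,20)),(T,t(230,165),(115,56,20)),
(S,s(663,383),(115,56,20)),(S,s(465,562),(115,-80,20)),(S,s(48,310),(-120,-80,20)),
(W,(220,49),(-120,56,20)),(W,(223,188),(-120,-80,20)),(W,(467,49),(115,56,20))]
b=[(T,t(476,148),1),(T,t(521,255),-1),(S,s(165,95),-1),(S,s(312,150),1),(W,(324,253),-1),(W,(429,250),1)]
M0=W["pose"][:3,:3]
def res(p,full=True):
    x,y,w,ba=p[:4]; M=R.from_euler('z',w).as_matrix(); o=np.array([x,y,0]); r=[]
    ex=np.array([1,0,0]); ey=np.cross(zh,ex)
    L=[(c,uv,np.array(P)) for c,uv,P in obs]+[(c,uv,np.array([0,-83,169])+g*35.5*(np.cos(ba)*ex+np.sin(ba)*ey)) for c,uv,g in b]
    for c,uv,P in L:
        d=(proj(c,M@(P/1e3)+o)[0]-uv)
        r+=list(d*(.5 if c is W else 1)*1)   # mm-ish
    return np.array(r)
q=least_squares(res,[.7,-.05,0.3,0]); print(q.x,np.degrees(q.x[2:])); print(res(q.x).reshape(-1,2).round(1))
x,y,w,ba=q.x; np.save("fix2.npy",q.x)
# handle from wrist only
P=[onz(W,(u,v),.169) for u,v in [(324,253),(429,250)]]
o=np.array([x,y,0]);M=R.from_euler('z',w).as_matrix()
for p in P: print((M.T@(p-o)*1e3).round(1))
E
cp fix2.npy fix.npy; python3 -c "
from h import *; to(0,-83,260)"
```

```text
[ 0.64706221 -0.05077391  0.3139192   0.07844872] [17.9862454   4.49478064]
[[-1.5  1.5]
 [ 0.4 -0.6]
 [-1.2 -0.4]
 [ 1.4 -0. ]
 [ 0.5 -0.4]
 [-0.7 -1.4]
 [-1.  -0.2]
 [ 0.5  0.6]
 [ 1.1  0.2]
 [-0.7  0.2]
 [-0.5  0.1]
 [-0.3  0.3]
 [-0.4  1. ]
 [-1.1  1. ]
 [ 0.3  0.5]]
[-34.2 -83.1 169. ]
[ 35.6 -80.7 169. ]
t 9.3 fix mm [-67.8 -62.5 245.1] F [ 0.12 -0.21 -0.09] mom [0.02 0.01 0.06] yaw-fix deg 90.19 grip -0.0 q [ 0.48  0.54 -0.53  1.59  0.3   1.1   0.19]
tool units [-0.41  1.36 -0.3 ]
```

Run:
```python
import cv2
w=cv2.imread("pics/w5.png")
cv2.imwrite("pics/w5c.png",cv2.resize(w[220:400,200:460],None,fx=3,fy=3,interpolation=cv2.INTER_CUBIC))
```

```text
(no output)
```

View pics/w5c.png

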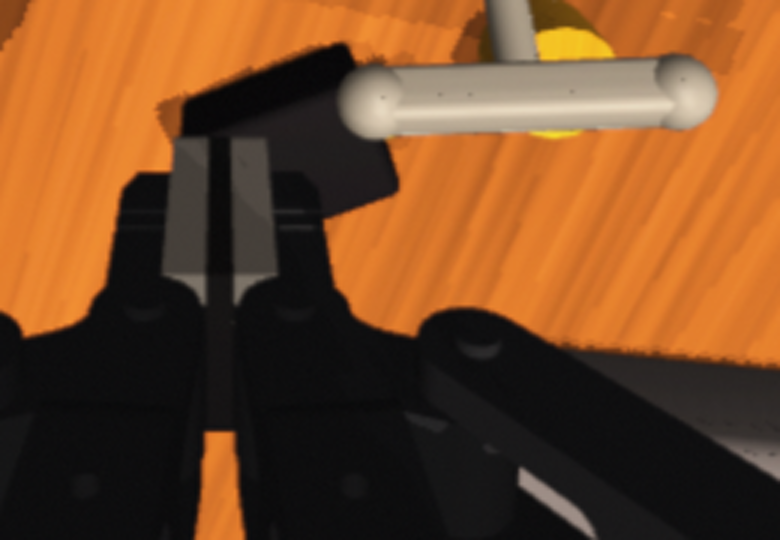

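```bash
cat > crank.py <<'E'
from h import *
C=np.array([0,-83.,169.]); HX,HY=14.5,11.
ex=np.array([1.,0,0]); ey=np.cross(zh,ex)
RC=27.
def tcp(phid):
    f=np.radians(phid); u=np.cos(f)*ex+np.sin(f)*ey
    uh=u[:2]; L=np.hypot(*uh); uh=uh/L
    n=np.array([-uh[1],uh[0]])   # trailing side = counter-clockwise side
    hw=6.5+2*abs(np.cos(f)); h=HX*abs(n[0])+HY*abs(n[1])
    sg=np.clip(n/.35,-1,1); a=-(HX*sg[0]*uh[0]+HY*sg[1]*uh[1])
    c=C[:2]+uh*(RC*L-a)+n*(hw+h)
    z=C[2]+RC*u[2]-13
    cont=np.array([*(C[:2]+uh*RC*L+n*hw),C[2]+RC*u[2]+(2 if np.cos(f)<0 else -2)*abs(np.cos(f))])
    return np.array([*c,z]),cont
def plan(p0,phis):
    cmd=np.array(p0,float)
    for ph in phis:
        g=tcp(ph)[0]; d=g-cmd; r=np.array([d[1],d[0],-d[2]])/50; r=r.round(2)
        cmd+=np.array([r[1],r[0],-r[2]])*50
        print(f"[[{r[0]:g}, {r[1]:g}, {r[2]:g}], 0],  # {ph} {cmd.round(1)}")
def torque(F,ph):   # F force on tool (fixture axes)
    P=tcp(ph)[1]; return np.dot(np.cross((P-C)/1e3,-F),-zh)
E
python3 - <<'E'
from crank import *
for p in range(210,-190,-30): print(p,tcp(p)[0].round(1),tcp(p)[1].round(1))
to(*tcp(215)[0])
E
```

```text
210 [  -5.4 -112.5  148.3] [ -19.9 -101.5  163. ]
180 [ -27.  -102.5  156. ] [-27.  -91.5 171. ]
150 [-41.4 -90.4 163.7] [-26.9 -79.4 178.5]
120 [-34.1 -79.2 169.4] [-19.6 -68.2 183.4]
90 [-21.  -60.9 171.5] [ -6.5 -60.9 184.5]
60 [ -7.1 -48.5 169.4] [  7.4 -59.5 181.4]
30 [  5.4 -53.5 163.7] [ 19.9 -64.5 175. ]
0 [ 27.  -63.5 156. ] [ 27.  -74.5 167. ]
-30 [ 41.4 -75.6 148.3] [ 26.9 -86.6 159.5]
-60 [ 34.1 -86.8 142.6] [ 19.6 -97.8 154.6]
-90 [  21.  -105.1  140.5] [   6.5 -105.1  153.5]
-120 [   7.1 -117.5  142.6] [  -7.4 -106.5  156.6]
-150 [  -5.4 -112.5  148.3] [ -19.9 -101.5  163. ]
-180 [ -27.  -102.5  156. ] [-27.  -91.5 171. ]
t 9.3 fix mm [-67.8 -62.5 245.1] F [ 0.12 -0.21 -0.09] mom [0.02 0.01 0.06] yaw-fix deg 90.19 grip -0.0 q [ 0.48  0.54 -0.53  1.59  0.3   1.1   0.19]
tool units [-1.02  1.28  1.96]
```

Request:
{"name": "servo_tool", "arguments": {"targets": [[[-0.5,0.4,0],0],[[-0.55,0.42,0.1],0],[[0,0,0.5],0],[[0,0,0.5],0],[[0,0,0.4],0],[[0,0,0.28],0],[[0,0,0],0],[[0,0,0],0]]}}

```text
clock: 10.3
position: [0.658, -0.1682, 0.1566]
tool_rot: [3.141, 0.0, 1.888]
force: [0.5, 1.0, 1.1]
grip_width: -0.0
```

Run:
```python
from crank import *
s,p,F=state()
from workcell import bot
import cv2
cv2.imwrite("pics/w6.png",bot.grab_frame("wrist"));cv2.imwrite("pics/s6.png",cv2.resize(bot.grab_frame("scene")[180:310,190:350],None,fx=4.5,fy=4.5))
plan(p,range(185,130,-5))
```

```text
t 10.3 fix mm [ -25.9 -115.1  156.6] F [0.82 0.79 1.1 ] mom [ 0.03 -0.06  0.07] yaw-fix deg 90.19 grip -0.0 q [ 0.46  0.72 -0.48  1.49  0.37  1.02  0.2 ]
[[0.2, 0.05, 0.04], 0],  # 185 [ -23.4 -105.1  154.6]
[[0.05, -0.07, -0.03], 0],  # 180 [ -26.9 -102.6  156.1]
[[0.02, -0.07, -0.02], 0],  # 175 [ -30.4 -101.6  157.1]
[[0.04, -0.07, -0.03], 0],  # 170 [-33.9 -99.6 158.6]
[[0.04, -0.06, -0.03], 0],  # 165 [-36.9 -97.6 160.1]
[[0.05, -0.06, -0.02], 0],  # 160 [-39.9 -95.1 161.1]
[[0.05, -0.04, -0.03], 0],  # 155 [-41.9 -92.6 162.6]
[[0.04, 0.01, -0.02], 0],  # 150 [-41.4 -90.6 163.6]
[[0.04, 0.01, -0.02], 0],  # 145 [-40.9 -88.6 164.6]
[[0.04, 0.02, -0.03], 0],  # 140 [-39.9 -86.6 166.1]
[[0.04, 0.03, -0.02], 0],  # 135 [-38.4 -84.6 167.1]
```

View pics/w6.png

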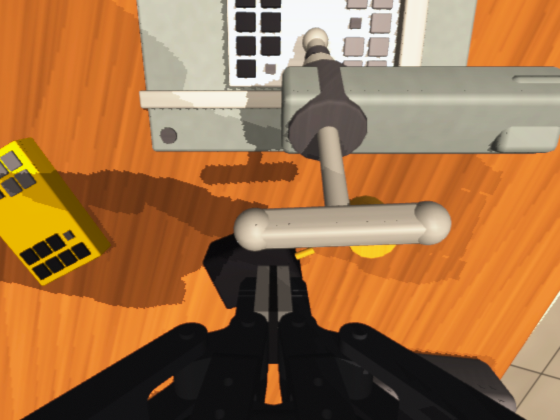

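View pics/s6.png

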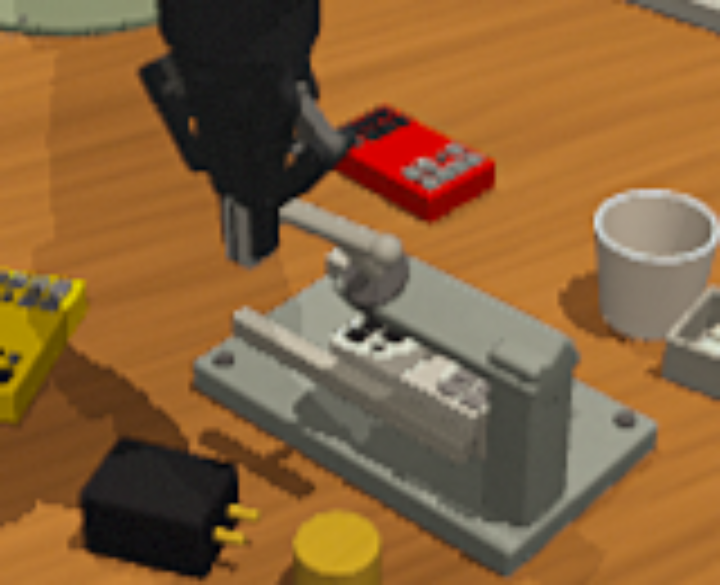

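Request:
{"name": "servo_tool", "arguments": {"targets": [[[0.2,0.05,0.04],0],[[0.05,-0.07,-0.03],0],[[0.02,-0.07,-0.02],0],[[0.04,-0.07,-0.03],0],[[0.04,-0.06,-0.03],0]]}}

```text
clock: 11.02
position: [0.6423, -0.1552, 0.1599]
tool_rot: [3.14, 0.002, 1.888]
force: [4.8, -4.6, 0.2]
grip_width: -0.0003
```

```bash
cat >> crank.py <<'E'
def meas(ph,n=4):
    from workcell import bot
    Fs=[]
    s,p,F=state(); Fs.append(F)
    for i in range(n):
        im=bot.grab_frame("wrist"); s=bot.observe(); M=R.from_euler('z',FX[2]).as_matrix(); Fs.append(M.T@s["force"])
    F=np.mean(Fs,0); print("meanF",F.round(2),"tq",round(torque(F,ph),3),"single",[round(torque(f,ph),3) for f in Fs],"lag",(tcp(ph)[0]-p).round(1))
    return im
E
python3 - <<'E'
from crank import *
im=meas(165,3); cv2.imwrite("pics/w7.png",im)
E
```

```text
t 11.03 fix mm [-36.7 -97.8 159.9] F [ 3.12 -5.84  0.23] mom [-1.31 -0.76 -0.04] yaw-fix deg 90.19 grip -0.0003 q [ 0.46  0.69 -0.49  1.55  0.37  0.99  0.18]
meanF [ 2.3  -4.94  1.44] tq 0.087 single [np.float64(0.126), np.float64(0.088), np.float64(0.074), np.float64(0.06)] lag [-0.3  0.1  0.1]
```

View pics/w7.png

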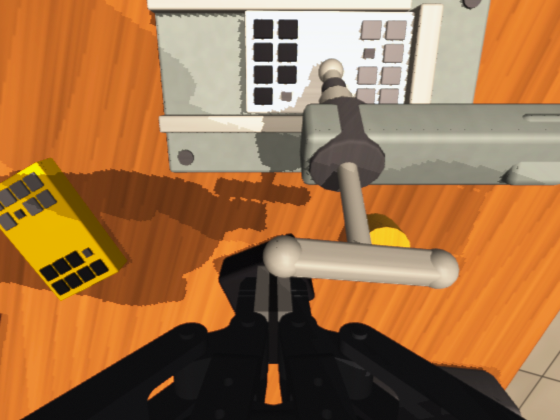

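```bash
sed -i 's/HX,HY=14.5,11./HX,HY=8.,10./; s/RC=27./RC=25./; s/hw=6.5+2\*/hw=6.5+1*/' crank.py
cat >> crank.py <<'E'
def barfit(uv1,uv2,guess):
    from workcell import bot
    c=bot.get_calibration("wrist"); M=R.from_euler('z',FX[2]).as_matrix();o=np.array([FX[0],FX[1],0])
    def res(v):
        f,dx,dy=v; r=[]
        for g,uv in ((1,uv1),(-1,uv2)):
            P=C+[dx,dy,0]+g*35.5*(np.cos(f)*ex+np.sin(f)*ey); r+=list(proj(c,M@(P/1e3)+o)[0]-uv)
        return np.array(r)
    q=least_squares(res,[np.radians(guess),0,0]); print("bar phi",np.degrees(q.x[0]).round(1),"shift",q.x[1:].round(1),"res",q.fun.round(1))
E
python3 - <<'E'
from crank import *
barfit((283,257),(440,268),175)
s,p,F=state()
for ph in (180,175,170): print(ph,tcp(ph)[0].round(1))
plan(p,range(165,115,-5))
E
```

```text
bar phi 169.2 shift [0.1 0.7] res [-2.7 -2.   2.9  2.7]
t 11.18 fix mm [-37.  -97.6 160. ] F [ 1.8  -3.98  1.77] mom [-0.82 -0.26 -0.07] yaw-fix deg 90.2 grip 0.0004 q [ 0.46  0.69 -0.49  1.55  0.37  0.99  0.18]
180 [ -25.  -100.5  156. ]
175 [-27.1 -99.1 157.2]
170 [-29.1 -97.5 158.5]
[[0.04, 0.12, 0], 0],  # 165 [-31.  -95.6 160. ]
[[0.04, -0.03, -0.02], 0],  # 160 [-32.5 -93.6 161. ]
[[0.05, -0.02, -0.02], 0],  # 155 [-33.5 -91.1 162. ]
[[0.03, 0.01, -0.02], 0],  # 150 [-33.  -89.6 163. ]
[[0.04, 0.02, -0.03], 0],  # 145 [-32.  -87.6 164.5]
[[0.04, 0.01, -0.02], 0],  # 140 [-31.5 -85.6 165.5]
[[0.03, 0.02, -0.01], 0],  # 135 [-30.5 -84.1 166. ]
[[0.03, 0.03, -0.02], 0],  # 130 [-29.  -82.6 167. ]
[[0.04, 0.02, -0.02], 0],  # 125 [-28.  -80.6 168. ]
[[0.03, 0.03, -0.01], 0],  # 120 [-26.5 -79.1 168.5]
```

Request:
{"name": "servo_tool", "arguments": {"targets": [[[0.04,0.12,0],0],[[0.04,-0.03,-0.02],0],[[0.05,-0.02,-0.02],0],[[0.03,0.01,-0.02],0],[[0.04,0.02,-0.03],0],[[0.04,0.01,-0.02],0]]}}

```text
clock: 11.92
position: [0.6433, -0.143, 0.165]
tool_rot: [-3.141, 0.002, 1.887]
force: [2.5, -9.2, 0.9]
grip_width: -0.0001
```

Run:
```python
from crank import *
im=meas(140,3); cv2.imwrite("pics/w8.png",im)
```

```text
t 11.93 fix mm [-32.1 -86.6 165. ] F [-0.47 -9.49  0.9 ] mom [-2.    0.06 -0.11] yaw-fix deg 90.14 grip -0.0001 q [ 0.44  0.69 -0.49  1.55  0.37  1.    0.16]
meanF [-0.93 -8.02  1.35] tq 0.146 single [np.float64(0.174), np.float64(0.134), np.float64(0.134), np.float64(0.142)] lag [0.8 0.7 0.2]
```

View pics/w8.png

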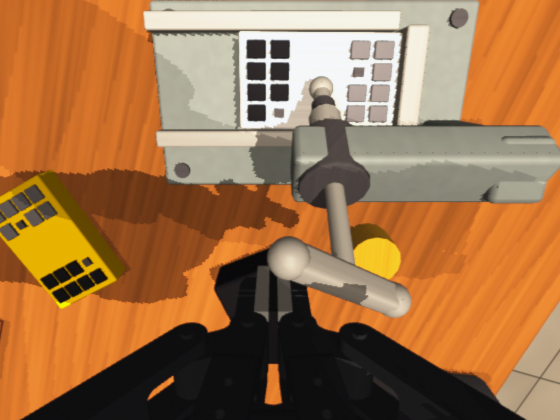

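Run:
```python
from crank import *
barfit((288,258),(398,300),140)
plan([-31.5,-85.6,165.5],range(135,75,-5))
```

```text
bar phi 141.4 shift [0.7 0.5] res [-0.5 -1.1  0.7  1.5]
[[0.03, 0.03, -0.01], 0],  # 135 [-30.  -84.1 166. ]
[[0.03, 0.02, -0.02], 0],  # 130 [-29.  -82.6 167. ]
[[0.04, 0.03, -0.01], 0],  # 125 [-27.5 -80.6 167.5]
[[0.03, 0.03, -0.02], 0],  # 120 [-26.  -79.1 168.5]
[[0.02, 0.03, -0.01], 0],  # 115 [-24.5 -78.1 169. ]
[[0.03, 0.03, -0.01], 0],  # 110 [-23.  -76.6 169.5]
[[0.05, 0.04, -0.01], 0],  # 105 [-21.  -74.1 170. ]
[[0.07, 0.03, -0], 0],  # 100 [-19.5 -70.6 170. ]
[[0.08, 0.04, -0.01], 0],  # 95 [-17.5 -66.6 170.5]
[[0.08, 0.06, 0], 0],  # 90 [-14.5 -62.6 170.5]
[[0.08, 0.03, 0], 0],  # 85 [-13.  -58.6 170.5]
[[0.07, 0.04, 0.01], 0],  # 80 [-11.  -55.1 170. ]
```

Request:
{"name": "servo_tool", "arguments": {"targets": [[[0.03,0.03,-0.01],0],[[0.03,0.02,-0.02],0],[[0.04,0.03,-0.01],0],[[0.03,0.03,-0.02],0],[[0.02,0.03,-0.01],0],[[0.03,0.03,-0.01],0],[[0.05,0.04,-0.01],0]]}}

```text
clock: 12.95
position: [0.6489, -0.1293, 0.1695]
tool_rot: [-3.14, 0.002, 1.887]
force: [-4.8, -8.2, 3.3]
grip_width: -0.0001
```

Run:
```python
from crank import *
im=meas(105,3); cv2.imwrite("pics/w9.png",im)
```

```text
t 12.95 fix mm [-22.5 -75.2 169.5] F [-7.11 -6.31  3.34] mom [-1.28  1.33 -0.05] yaw-fix deg 90.11 grip -0.0001 q [ 0.42  0.69 -0.49  1.53  0.36  1.02  0.14]
meanF [-5.68 -4.29  2.72] tq 0.154 single [np.float64(0.204), np.float64(0.13), np.float64(0.135), np.float64(0.149)] lag [1.3 0.9 0.4]
```

View pics/w9.png

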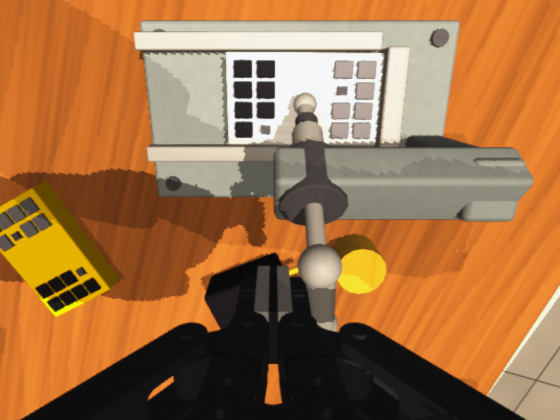

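```bash
cat >> crank.py <<'E'
def ball(phis):
    from workcell import bot
    c=bot.get_calibration("wrist"); M=R.from_euler('z',FX[2]).as_matrix();o=np.array([FX[0],FX[1],0])
    for p in phis:
        f=np.radians(p); P=C+35.5*(np.cos(f)*ex+np.sin(f)*ey); Q=C-35.5*(np.cos(f)*ex+np.sin(f)*ey)
        print(p,proj(c,M@(P/1e3)+o)[0].round(0),proj(c,M@(Q/1e3)+o)[0].round(0))
PTS=np.array([(a*x,b*y) for a in(1,-1) for b in(1,-1) for x,y in((7,10),(14,6))],float)
def tcp(phid):
    f=np.radians(phid); u=np.cos(f)*ex+np.sin(f)*ey
    uh=u[:2]; L=np.hypot(*uh); uh=uh/L; n=np.array([-uh[1],uh[0]])
    hw=6.5+1*abs(np.cos(f))
    sp=PTS@(-n); w=np.exp((sp-sp.max())/1.2); w/=w.sum(); h=sp.max(); a=(w[:,None]*PTS).sum(0)@uh
    c=C[:2]+uh*(RC*L-a)+n*(hw+h); z=C[2]+RC*u[2]-13
    cont=np.array([*(C[:2]+uh*RC*L+n*hw),C[2]+RC*u[2]+(2 if np.cos(f)<0 else -2)*abs(np.cos(f))])
    return np.array([*c,z]),cont
E
python3 - <<'E'
from crank import *
ball(range(110,70,-5))
s,p,F=state()
for ph in range(140,30,-10): print(ph,tcp(ph)[0].round(1))
E
```

```text
110 [300. 267.] [338. 326.]
105 [308. 266.] [332. 326.]
100 [316. 266.] [327. 327.]
95 [325. 265.] [321. 327.]
90 [333. 265.] [315. 327.]
85 [341. 265.] [309. 327.]
80 [349. 266.] [304. 327.]
75 [357. 267.] [298. 326.]
t 13.1 fix mm [-22.  -74.1 169.3] F [-5.46 -4.15  2.6 ] mom [-0.76  0.96 -0.  ] yaw-fix deg 90.18 grip -0.0001 q [ 0.41  0.69 -0.49  1.53  0.36  1.02  0.14]
140 [-34.9 -83.5 165.2]
130 [-34.2 -79.3 167. ]
120 [-32.  -75.6 168.4]
110 [-28.8 -72.5 169.5]
100 [-25.1 -69.  170.1]
90 [-20.5 -62.5 170.3]
80 [-16.4 -56.6 170.1]
70 [-11.7 -55.  169.5]
60 [ -7.  -54.9 168.4]
50 [ -2.1 -55.4 167. ]
40 [  3.5 -56.2 165.2]
```

Run:
```python
from crank import *
plan([-21,-74.1,170],[95]+list(range(90,30,-5)))
```

```text
[[0.16, -0.04, -0.01], 0],  # 95 [-23.  -66.1 170.5]
[[0.07, 0.05, 0], 0],  # 90 [-20.5 -62.6 170.5]
[[0.07, 0.04, 0], 0],  # 85 [-18.5 -59.1 170.5]
[[0.05, 0.04, 0.01], 0],  # 80 [-16.5 -56.6 170. ]
[[0.02, 0.05, 0], 0],  # 75 [-14.  -55.6 170. ]
[[0.01, 0.05, 0.01], 0],  # 70 [-11.5 -55.1 169.5]
[[0, 0.04, 0.01], 0],  # 65 [ -9.5 -55.1 169. ]
[[0, 0.05, 0.01], 0],  # 60 [ -7.  -55.1 168.5]
[[0, 0.05, 0.02], 0],  # 55 [ -4.5 -55.1 167.5]
[[-0.01, 0.05, 0.01], 0],  # 50 [ -2.  -55.6 167. ]
[[-0, 0.05, 0.02], 0],  # 45 [  0.5 -55.6 166. ]
[[-0.01, 0.06, 0.02], 0],  # 40 [  3.5 -56.1 165. ]
[[-0.02, 0.06, 0.02], 0],  # 35 [  6.5 -57.1 164. ]
```

Request:
{"name": "servo_tool", "arguments": {"targets": [[[0.16,-0.04,-0.01],0],[[0.07,0.05,0],0],[[0.07,0.04,0],0],[[0.05,0.04,0.01],0],[[0.02,0.05,0],0]]}}

```text
clock: 13.72
position: [0.6497, -0.1077, 0.1692]
tool_rot: [-3.14, 0.0, 1.888]
force: [-3.1, -4.7, 1.7]
grip_width: 0.0003
```

Run:
```python
from crank import *
im=meas(75,3); cv2.imwrite("pics/w10.png",im); ball(range(90,50,-5))
```

```text
t 13.72 fix mm [-15.1 -54.9 169.2] F [-4.43 -3.45  1.68] mom [-0.76  0.95 -0.01] yaw-fix deg 90.2 grip 0.0003 q [ 0.39  0.68 -0.5   1.54  0.36  1.01  0.11]
meanF [-3.98 -2.39  0.72] tq 0.102 single [np.float64(0.113), np.float64(0.092), np.float64(0.11), np.float64(0.092)] lag [ 1.  -0.6  0.7]
90 [312. 309.] [300. 357.]
85 [320. 309.] [295. 356.]
80 [327. 309.] [289. 356.]
75 [335. 310.] [284. 356.]
70 [342. 311.] [278. 355.]
65 [348. 312.] [273. 355.]
60 [354. 313.] [268. 354.]
55 [360. 315.] [263. 353.]
```

View pics/w10.png

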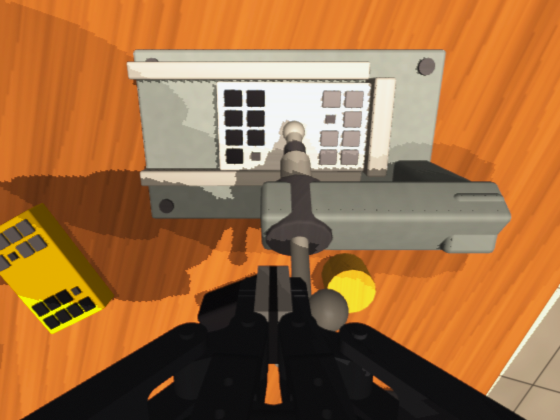

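```bash
sed -i 's/RC=25./RC=20./' crank.py
python3 - <<'E'
from crank import *
plan([-14,-55.6,170],list(range(75,15,-5)))
E
```

```text
[[-0.08, -0.03, 0.06], 0],  # 75 [-15.5 -59.6 167. ]
[[0.01, 0.04, 0], 0],  # 70 [-13.5 -59.1 167. ]
[[0.01, 0.04, 0.01], 0],  # 65 [-11.5 -58.6 166.5]
[[0, 0.04, 0.01], 0],  # 60 [ -9.5 -58.6 166. ]
[[0, 0.04, 0.01], 0],  # 55 [ -7.5 -58.6 165.5]
[[0, 0.04, 0.01], 0],  # 50 [ -5.5 -58.6 165. ]
[[0, 0.05, 0.02], 0],  # 45 [ -3.  -58.6 164. ]
[[-0, 0.05, 0.01], 0],  # 40 [ -0.5 -58.6 163.5]
[[-0.01, 0.05, 0.02], 0],  # 35 [  2.  -59.1 162.5]
[[-0.01, 0.05, 0.02], 0],  # 30 [  4.5 -59.6 161.5]
[[-0, 0.04, 0.01], 0],  # 25 [  6.5 -59.6 161. ]
[[-0.02, 0.04, 0.02], 0],  # 20 [  8.5 -60.6 160. ]
```

Request:
{"name": "servo_tool", "arguments": {"targets": [[[-0.08,-0.03,0.06],0],[[0.01,0.04,0],0],[[0.01,0.04,0.01],0],[[0,0.04,0.01],0],[[0,0.04,0.01],0]]}}

```text
clock: 14.5
position: [0.657, -0.1095, 0.1648]
tool_rot: [-3.14, 0.0, 1.887]
force: [-7.6, -3.8, 5.5]
grip_width: -0.0005
```

Run:
```python
from crank import *
im=meas(55,3); cv2.imwrite("pics/w11.png",im); ball(range(75,40,-5))
import crank; crank.RC=26
plan([-7.5,-58.6,165.5],list(range(50,-10,-5)))
```

```text
t 14.5 fix mm [ -8.7 -58.9 164.8] F [-8.39 -1.28  5.5 ] mom [-0.16  1.66 -0.04] yaw-fix deg 90.15 grip -0.0005 q [ 0.38  0.7  -0.49  1.52  0.37  1.02  0.11]
meanF [-6.53 -1.02  4.46] tq 0.138 single [np.float64(0.176), np.float64(0.146), np.float64(0.112), np.float64(0.117)] lag [1.3 0.4 0.6]
75 [320. 308.] [272. 356.]
70 [328. 309.] [267. 355.]
65 [335. 310.] [261. 355.]
60 [341. 312.] [256. 354.]
55 [347. 313.] [251. 353.]
50 [353. 315.] [246. 352.]
45 [357. 317.] [241. 351.]
[[0.08, 0.12, -0.04], 0],  # 50 [ -1.5 -54.6 167.5]
[[-0.01, 0.06, 0.02], 0],  # 45 [  1.5 -55.1 166.5]
[[-0.01, 0.05, 0.02], 0],  # 40 [  4.  -55.6 165.5]
[[-0.02, 0.06, 0.02], 0],  # 35 [  7.  -56.6 164.5]
[[-0.01, 0.05, 0.02], 0],  # 30 [  9.5 -57.1 163.5]
[[-0.01, 0.05, 0.02], 0],  # 25 [ 12.  -57.6 162.5]
[[-0.03, 0.05, 0.03], 0],  # 20 [ 14.5 -59.1 161. ]
[[-0.02, 0.04, 0.02], 0],  # 15 [ 16.5 -60.1 160. ]
[[-0.03, 0.05, 0.03], 0],  # 10 [ 19.  -61.6 158.5]
[[-0.04, 0.07, 0.02], 0],  # 5 [ 22.5 -63.6 157.5]
[[-0.04, 0.07, 0.03], 0],  # 0 [ 26.  -65.6 156. ]
[[-0.03, 0.07, 0.03], 0],  # -5 [ 29.5 -67.1 154.5]
```

View pics/w11.png

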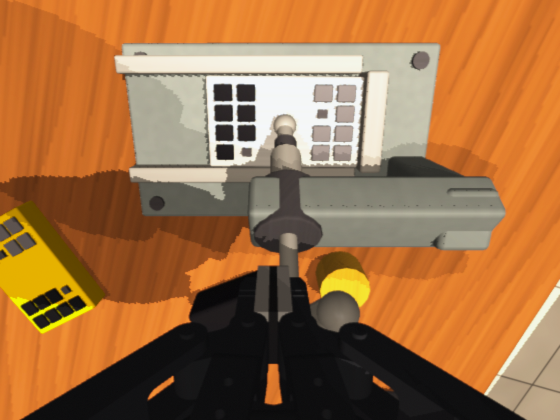

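Request:
{"name": "servo_tool", "arguments": {"targets": [[[0.08,0.12,-0.04],0],[[-0.01,0.06,0.02],0],[[-0.01,0.05,0.02],0],[[-0.02,0.06,0.02],0],[[-0.01,0.05,0.02],0]]}}

```text
clock: 15.28
position: [0.6725, -0.1016, 0.1624]
tool_rot: [-3.14, -0.001, 1.888]
force: [-8.1, 1.2, 2.6]
grip_width: -0.0001
```

Run:
```python
from crank import *
import crank; crank.RC=26
im=meas(32,3); cv2.imwrite("pics/w12.png",im); ball(range(55,10,-5))
```

```text
t 15.28 fix mm [  8.5 -56.2 162.4] F [-7.28  3.67  2.59] mom [ 0.88  1.5  -0.05] yaw-fix deg 90.2 grip -0.0001 q [ 0.36  0.72 -0.49  1.48  0.37  1.03  0.1 ]
meanF [-5.51  3.19  0.92] tq 0.159 single [np.float64(0.216), np.float64(0.146), np.float64(0.134), np.float64(0.14)] lag [ 0.2 -0.5  1.5]
55 [304. 322.] [218. 360.]
50 [310. 324.] [213. 359.]
45 [315. 326.] [208. 358.]
40 [320. 328.] [203. 357.]
35 [324. 330.] [199. 356.]
30 [327. 332.] [194. 354.]
25 [330. 334.] [190. 353.]
20 [332. 336.] [187. 351.]
15 [333. 338.] [184. 350.]
```

View pics/w12.png

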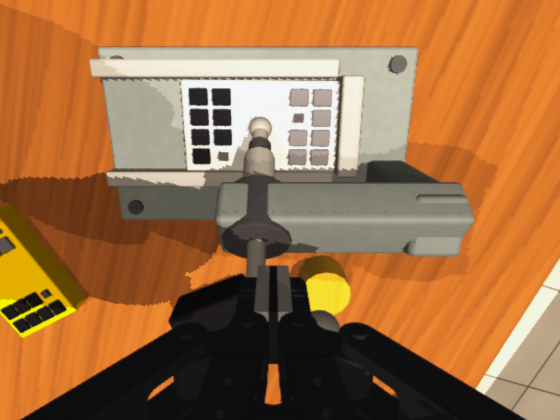

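Request:
{"name": "servo_tool", "arguments": {"targets": [[[-0.01,0.05,0.02],0],[[-0.03,0.05,0.03],0],[[-0.02,0.04,0.02],0],[[-0.03,0.05,0.03],0],[[-0.04,0.07,0.02],0]]}}

```text
clock: 16.05
position: [0.6863, -0.1026, 0.1559]
tool_rot: [-3.139, -0.003, 1.889]
force: [-9.5, 6.8, -1.9]
grip_width: -0.0002
```

Run:
```python
from crank import *
import crank; crank.RC=26
im=meas(10,3); cv2.imwrite("pics/w13.png",im); ball(range(30,-10,-5))
plan([22.5,-63.6,157.5],range(0,-65,-5))
```

```text
t 16.05 fix mm [ 21.3 -61.4 155.9] F [-6.94  9.42 -1.93] mom [ 1.91  1.61 -0.09] yaw-fix deg 90.25 grip -0.0002 q [ 0.35  0.75 -0.48  1.44  0.37  1.05  0.11]
meanF [-5.27  7.13 -2.79] tq 0.154 single [np.float64(0.228), np.float64(0.142), np.float64(0.134), np.float64(0.111)] lag [-2.2 -0.3  2.7]
30 [298. 330.] [163. 354.]
25 [301. 333.] [159. 353.]
20 [303. 335.] [155. 351.]
15 [305. 337.] [151. 349.]
10 [306. 339.] [148. 347.]
5 [306. 342.] [145. 345.]
0 [306. 344.] [143. 343.]
-5 [305. 346.] [141. 341.]
[[-0.04, 0.07, 0.03], 0],  # 0 [ 26.  -65.6 156. ]
[[-0.03, 0.07, 0.03], 0],  # -5 [ 29.5 -67.1 154.5]
[[-0.04, 0.05, 0.02], 0],  # -10 [ 32.  -69.1 153.5]
[[-0.04, 0.03, 0.03], 0],  # -15 [ 33.5 -71.1 152. ]
[[-0.05, 0.02, 0.02], 0],  # -20 [ 34.5 -73.6 151. ]
[[-0.04, 0.01, 0.03], 0],  # -25 [ 35.  -75.6 149.5]
[[-0.05, 0.01, 0.02], 0],  # -30 [ 35.5 -78.1 148.5]
[[-0.06, -0, 0.02], 0],  # -35 [ 35.5 -81.1 147.5]
[[-0.04, 0, 0.02], 0],  # -40 [ 35.5 -83.1 146.5]
[[-0.04, -0, 0.02], 0],  # -45 [ 35.5 -85.1 145.5]
[[-0.05, -0.01, 0.02], 0],  # -50 [ 35.  -87.6 144.5]
[[-0.03, -0.02, 0.01], 0],  # -55 [ 34.  -89.1 144. ]
[[-0.04, -0.03, 0.02], 0],  # -60 [ 32.5 -91.1 143. ]
```

View pics/w13.png

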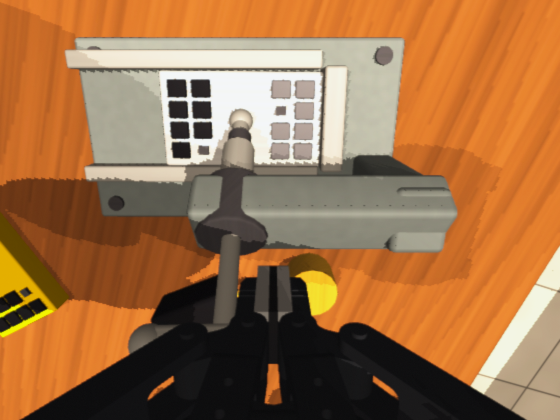

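Request:
{"name": "servo_tool", "arguments": {"targets": [[[-0.04,0.07,0.03],0],[[-0.03,0.07,0.03],0],[[-0.04,0.05,0.02],0],[[-0.04,0.03,0.03],0],[[-0.05,0.02,0.02],0]]}}

```text
clock: 16.82
position: [0.7015, -0.1076, 0.1498]
tool_rot: [-3.14, -0.003, 1.89]
force: [-8.4, 8.7, 0.3]
grip_width: -0.0
```

Run:
```python
from crank import *
import crank; crank.RC=26
im=meas(-15,3); cv2.imwrite("pics/w14.png",im); ball(range(10,-35,-5))
```

```text
t 16.82 fix mm [ 34.2 -70.8 149.8] F [-5.32 10.85  0.26] mom [ 2.22  1.02 -0.07] yaw-fix deg 90.28 grip -0.0 q [ 0.35  0.78 -0.48  1.4   0.38  1.06  0.12]
meanF [-3.23  8.7  -0.7 ] tq 0.174 single [np.float64(0.231), np.float64(0.176), np.float64(0.166), np.float64(0.12)] lag [-0.6 -0.4  2.3]
10 [276. 329.] [110. 338.]
5 [277. 332.] [107. 336.]
0 [277. 334.] [104. 334.]
-5 [277. 337.] [101. 331.]
-10 [276. 339.] [ 99. 329.]
-15 [274. 341.] [ 98. 326.]
-20 [272. 343.] [ 97. 323.]
-25 [269. 345.] [ 98. 321.]
-30 [266. 347.] [ 99. 318.]
```

View pics/w14.png

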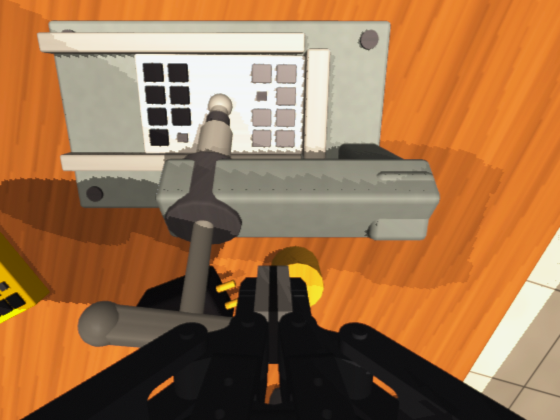

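Request:
{"name": "servo_tool", "arguments": {"targets": [[[-0.04,0.01,0.03],0],[[-0.05,0.01,0.02],0],[[-0.06,0,0.02],0],[[-0.04,0,0.02],0]]}}

```text
clock: 17.48
position: [0.7053, -0.1154, 0.1451]
tool_rot: [-3.141, -0.004, 1.89]
force: [-6.2, 12.6, 0.5]
grip_width: 0.0001
```

Run:
```python
from crank import *
import crank; crank.RC=26
im=meas(-36,3); cv2.imwrite("pics/w15.png",im); ball(range(-15,-60,-5))
for k in (11,13,14,15):
    a=cv2.imread(f"pics/w{k}.png")
    x={11:285,13:240,14:220,15:215}[k]
    cv2.imwrite(f"pics/n{k}.png",cv2.resize(a[60:230,max(0,x-90):x+90],None,fx=2,fy=2,interpolation=cv2.INTER_CUBIC))
cv2.imwrite("pics/nn.png",np.hstack([cv2.resize(cv2.imread(f"pics/n{k}.png"),(390,360)) for k in (11,14)]))
```

```text
t 17.48 fix mm [ 35.4 -79.5 145.1] F [-2.   13.85  0.45] mom [ 2.69  0.21 -0.09] yaw-fix deg 90.31 grip 0.0001 q [ 0.35  0.79 -0.48  1.38  0.38  1.06  0.13]
meanF [-1.93 11.7  -0.91] tq 0.203 single [np.float64(0.265), np.float64(0.202), np.float64(0.172), np.float64(0.174)] lag [ 0.1 -1.8  2.1]
-15 [271. 331.] [ 85. 314.]
-20 [269. 333.] [ 85. 311.]
-25 [266. 335.] [ 85. 308.]
-30 [263. 337.] [ 85. 305.]
-35 [259. 339.] [ 87. 302.]
-40 [255. 341.] [ 90. 299.]
-45 [251. 342.] [ 93. 296.]
-50 [246. 344.] [ 98. 294.]
-55 [241. 345.] [103. 291.]
```

View pics/w15.png

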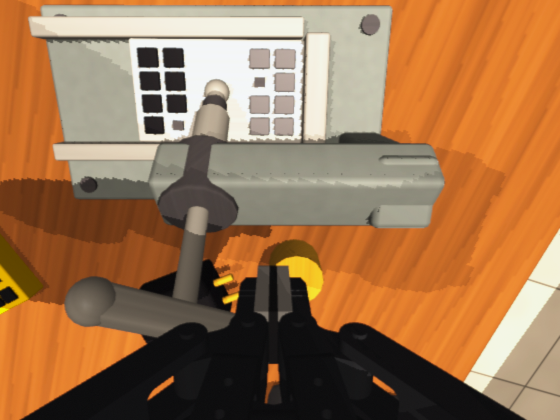

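View pics/nn.png

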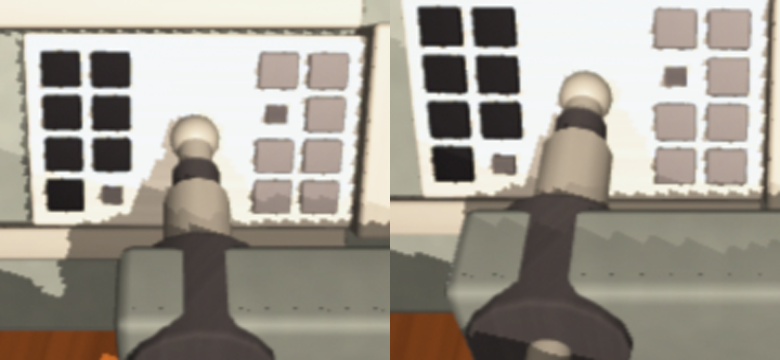

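Run:
```python
import cv2,numpy as np
pos={6:(316,38),8:(321,87),9:(305,103),10:(294,130),11:(285,124),12:(260,127),13:(240,118),14:(220,104),15:(216,91)}
t=[]
for k,(x,y) in pos.items():
    a=cv2.imread(f"pics/w{k}.png"); a=cv2.copyMakeBorder(a,30,0,0,0,cv2.BORDER_CONSTANT)
    t.append(cv2.resize(a[y+30-22:y+30+58,x-24:x+24],(150,250),interpolation=cv2.INTER_CUBIC))
cv2.imwrite("pics/nose.png",np.vstack([np.hstack(t[:5]),np.hstack(t[5:]+[t[0]*0])]))
```

```text
(no output)
```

View pics/nose.png

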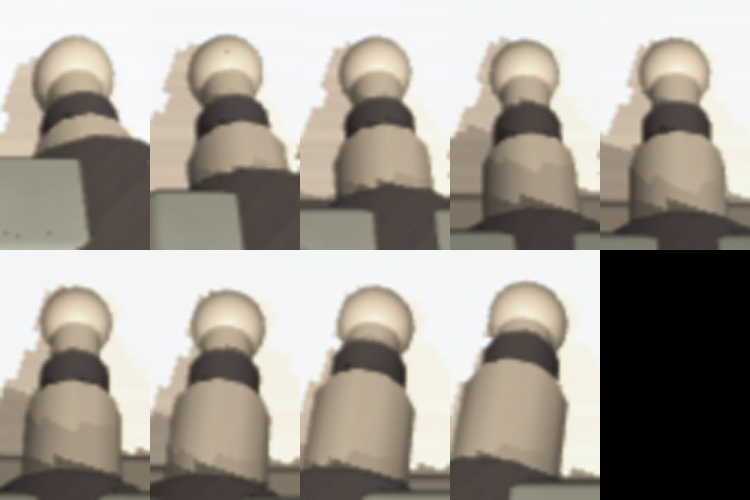

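Run:
```python
from crank import *
from workcell import bot
s=bot.observe(); c=bot.get_calibration("wrist")
off=c["pose"][:3,3]-s["position"]
M=R.from_euler('z',FX[2]).as_matrix();o=np.array([FX[0],FX[1],0])
print((M.T@off*1e3).round(1))
# tcp(fix mm), phi, crop centre, ball, collar top, collar bottom
D={6:((-25.9,-115.1,156.6),184.5,(316,38),(75,70),93,113),
8:((-32.,-86.0,165.2),141,(321,87),(75,72),95,125),
9:((-22.,-74.4,169.4),98,(305,103),(75,70),97,125),
10:((-14.8,-55.2,169.4),79,(294,130),(75,73),103,137),
11:((-8.2,-58.8,165.0),62,(285,124),(75,70),101,133),
12:((9.,-56.6,162.7),38,(260,127),(75,72),99,133),
13:((22,-62,156.5),12,(240,118),(78,75),99,130),
14:((34.3,-71.3,150.2),-16,(220,104),(75,73),90,120),
15:((35.4,-80,145.6),-37,(216,91),(75,69),82,112)}
d=np.linspace(60,190,2601)
for k,(p,ph,(x,y),b,ct,cb) in D.items():
    c2=dict(c); T=c["pose"].copy(); T[:3,3]=M@(np.array(p)/1e3)+o+off; c2["pose"]=T
    A=proj(c2,(M@((C[:,None]-zh[:,None]*d)/1e3)).T+o)
    out=[]
    for uv in (b,(None,ct),(None,cb)):
        v=uv[1]/3.125+y-22
        i=np.argmin(abs(A[:,1]-v)); out.append(d[i])
    i=np.argmin(abs(A[:,1]-(b[1]/3.125+y-22)))
    print(k,ph,"ball d %.1f collar top %.1f bot %.1f  diff %.1f"%(*out,out[0]-out[2]),"u resid %.1f"%(A[i,0]-(b[0]/3.125+x-24)))
```

```text
[ -1.   82.8 143.1]
6 184.5 ball d 141.9 collar top 133.4 bot 126.2  diff 15.8 u resid 0.4
8 141 ball d 141.8 collar top 133.8 bot 123.7  diff 18.1 u resid 1.2
9 98 ball d 144.3 collar top 134.9 bot 125.7  diff 18.7 u resid 1.0
10 79 ball d 144.4 collar top 134.4 bot 123.7  diff 20.7 u resid 1.0
11 62 ball d 146.9 collar top 136.6 bot 126.5  diff 20.4 u resid 1.0
12 38 ball d 146.6 collar top 137.8 bot 127.2  diff 19.5 u resid 1.4
13 12 ball d 147.4 collar top 139.6 bot 129.9  diff 17.5 u resid 1.0
14 -16 ball d 148.1 collar top 142.5 bot 133.0  diff 15.1 u resid 2.1
15 -37 ball d 148.4 collar top 144.1 bot 134.4  diff 13.9 u resid 2.9
```

Request:
{"name": "servo_tool", "arguments": {"targets": [[[0.15,0.05,0],0],[[0,0,-0.5],0],[[0,0,-0.75],0],[[0,0,-0.72],0],[[0.1,-0.7,0],0],[[0.1,-0.7,0],0],[[0.06,-0.72,0],0],[[0,0,0],0],[[0,0,0],0]]}}

```text
clock: 18.75
position: [0.6019, -0.1312, 0.2447]
tool_rot: [3.141, 0.0, 1.888]
force: [0.3, -0.4, -0.6]
grip_width: -0.0002
```

Run:
```python
from crank import *
to(-67.8,-62.5,245.1)
```

```text
t 18.75 fix mm [-67.8 -62.6 244.7] F [ 0.21 -0.49 -0.64] mom [ 0.    0.01 -0.02] yaw-fix deg 90.2 grip -0.0002 q [ 0.48  0.54 -0.53  1.59  0.3   1.09  0.19]
tool units [ 0.   -0.   -0.01]
```

Exactly the w5 pose. Compare before and after.

Run:
```python
from crank import *
from workcell import bot
im=bot.grab_frame("wrist"); cv2.imwrite("pics/w16.png",im)
a=cv2.imread("pics/w5.png")
f=lambda q:cv2.resize(q[70:215,290:420],(390*1,435),interpolation=cv2.INTER_CUBIC)
cv2.imwrite("pics/cmp.png",np.hstack([f(a),f(im)]))
g=lambda q:cv2.resize(q[100:160,330:370],(390,585),interpolation=cv2.INTER_CUBIC)
cv2.imwrite("pics/cmp2.png",np.hstack([g(a),g(im)]))
```

```text
(no output)
```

View pics/cmp2.png

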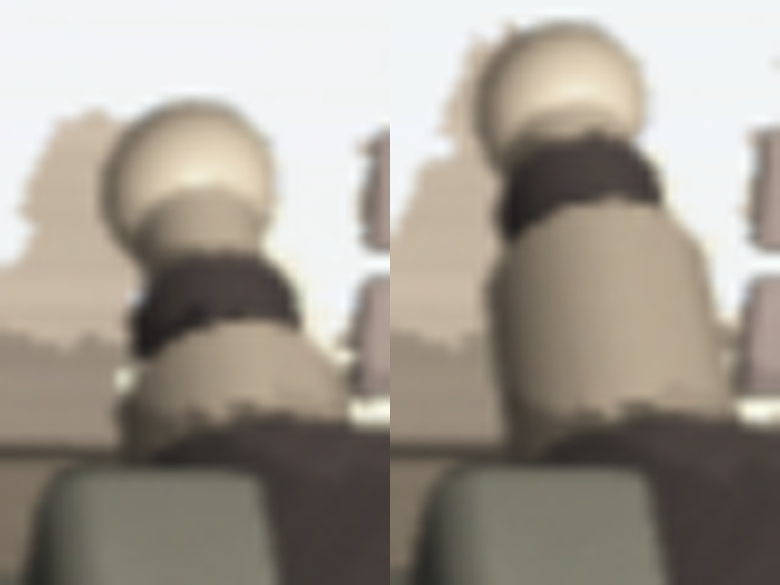

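View pics/w16.png

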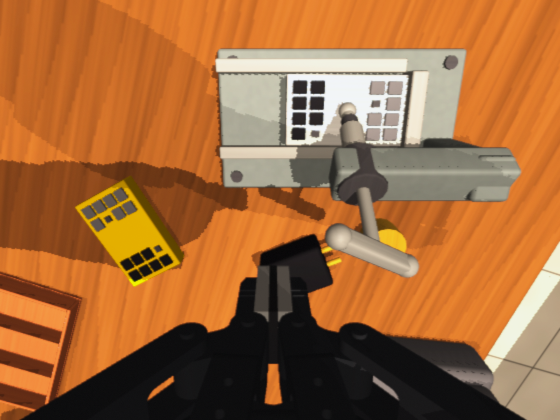

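```bash
python3 - <<'E'
from crank import *
barfit((410,266),(339,236),-37)
import numpy as np
from workcell import bot
c=bot.get_calibration("wrist");M=R.from_euler('z',FX[2]).as_matrix();o=np.array([FX[0],FX[1],0])
# px shift per mm of d for ball near d=141..; and collar points ey' offset r=8
d=np.arange(120,150,3.)
A=proj(c,(M@((C[:,None]-zh[:,None]*d)/1e3)).T+o); print(np.c_[d,A].round(2))
B=proj(c,(M@((C[:,None]-zh[:,None]*d+8*ey[:,None])/1e3)).T+o); print(np.c_[d,B].round(2))
print("ball v before/after",100+185/9.75,100+107/9.75,"collar",100+255/9.75,100+137/9.75,"sleeve",100+320/9.75,100+200/9.75)
E
cat >/dev/null
```

```text
bar phi -36.0 shift [1.2 1.1] res [ 0.5  0.9 -0.4 -0.7]
[[120.   351.89 131.83]
 [123.   351.44 129.49]
 [126.   351.   127.18]
 [129.   350.57 124.9 ]
 [132.   350.14 122.64]
 [135.   349.71 120.4 ]
 [138.   349.29 118.19]
 [141.   348.88 116.01]
 [144.   348.47 113.85]
 [147.   348.06 111.71]]
[[120.   353.59 124.56]
 [123.   353.13 122.22]
 [126.   352.67 119.9 ]
 [129.   352.22 117.61]
 [132.   351.77 115.35]
 [135.   351.32 113.11]
 [138.   350.89 110.89]
 [141.   350.45 108.7 ]
 [144.   350.03 106.54]
 [147.   349.6  104.4 ]]
ball v before/after 118.97435897435898 110.97435897435898 collar 126.15384615384616 114.05128205128204 sleeve 132.82051282051282 120.51282051282051
```

Request:
{"name": "servo_tool", "arguments": {"targets": [[[-0.45,0.35,0],0],[[-0.4,0.35,0.2],0],[[0,0,0.4],0],[[0,0,0.5],0],[[0,0,0.35],0],[[0,0,0.17],0],[[0,0,0],0],[[0.1,0,-0.02],0],[[0.1,0,0],0],[[0,0,0],0]]}}

```text
clock: 20.05
position: [0.6448, -0.1508, 0.1648]
tool_rot: [3.141, 0.0, 1.889]
force: [0.1, -0.1, -0.6]
grip_width: -0.0002
```

Run:
```python
from crank import *
to(-32,-88,164.5); to(-29,-82.3,167)
```

```text
t 20.05 fix mm [-33.1 -94.4 164.8] F [ 0.04 -0.07 -0.61] mom [0.02 0.05 0.02] yaw-fix deg 90.24 grip -0.0002 q [ 0.45  0.69 -0.49  1.54  0.36  1.01  0.18]
tool units [0.13 0.02 0.01]
t 20.05 fix mm [-33.1 -94.4 164.8] F [ 0.04 -0.07 -0.61] mom [0.02 0.05 0.02] yaw-fix deg 90.24 grip -0.0002 q [ 0.45  0.69 -0.49  1.54  0.36  1.01  0.18]
tool units [ 0.24  0.08 -0.04]
```

Request:
{"name": "servo_tool", "arguments": {"targets": [[[0.07,0.02,0],0],[[0.06,0,0],0],[[0.03,0.01,-0.02],0],[[0.03,0.02,-0.01],0],[[0.03,0.02,-0.01],0],[[0.02,0.01,0],0]]}}

```text
clock: 20.8
position: [0.6439, -0.1415, 0.166]
tool_rot: [-3.139, 0.003, 1.886]
force: [-3.9, -14.6, -0.7]
grip_width: -0.0001
```

Run:
```python
from crank import *
import crank; crank.RC=26
im=meas(135,3); cv2.imwrite("pics/w17.png",im)
ball(range(150,115,-5))
```

```text
t 20.8 fix mm [-31.  -85.4 166. ] F [ -8.24 -12.69  -0.7 ] mom [-2.7   1.54 -0.07] yaw-fix deg 90.07 grip -0.0001 q [ 0.43  0.68 -0.49  1.54  0.36  1.01  0.16]
meanF [ -6.85 -11.38  -0.57] tq 0.322 single [np.float64(0.368), np.float64(0.305), np.float64(0.319), np.float64(0.295)] lag [-4.4  4.6  0.6]
150 [275. 264.] [403. 299.]
145 [279. 261.] [398. 301.]
140 [284. 258.] [393. 303.]
135 [290. 255.] [387. 305.]
130 [296. 252.] [382. 307.]
125 [303. 250.] [376. 308.]
120 [310. 248.] [370. 309.]
```

View pics/w17.png

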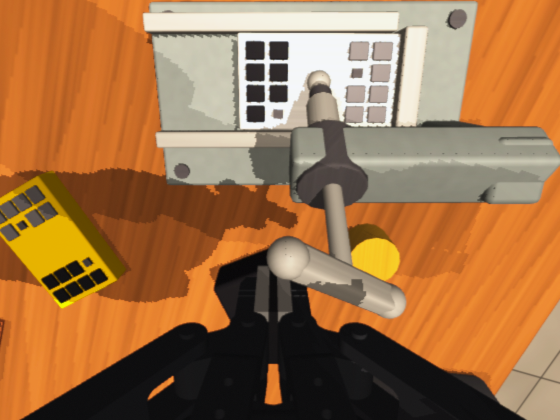

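Request:
{"name": "servo_tool", "arguments": {"targets": [[[-0.25,-0.04,0],0],[[-0.4,0.1,0],0],[[0,0,0.2],0],[[0,0,0],0],[[0,0,0],0]]}}

```text
clock: 21.58
position: [0.6576, -0.168, 0.1563]
tool_rot: [-3.142, -0.0, 1.889]
force: [0.0, 0.9, 1.1]
grip_width: 0.0004
```

Run:
```python
from crank import *
to(-25.9,-115.1,156.6)
from workcell import bot
im=bot.grab_frame("wrist"); cv2.imwrite("pics/w18.png",im)
a=cv2.imread("pics/w6.png")
g=lambda q:cv2.resize(q[10:90,285:345],(390,520),interpolation=cv2.INTER_CUBIC)
cv2.imwrite("pics/cmp3.png",np.hstack([g(a),g(im)]))
```

```text
t 21.57 fix mm [ -26.2 -114.7  156.3] F [0.3  0.88 1.08] mom [ 0.02 -0.02 -0.01] yaw-fix deg 90.24 grip 0.0004 q [ 0.46  0.72 -0.48  1.49  0.37  1.02  0.2 ]
tool units [-0.01  0.01 -0.01]
```

View pics/cmp3.png

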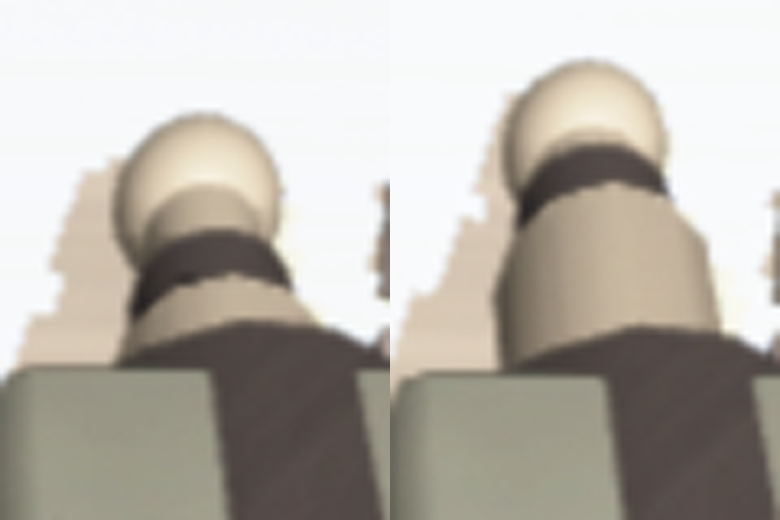

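View pics/w18.png

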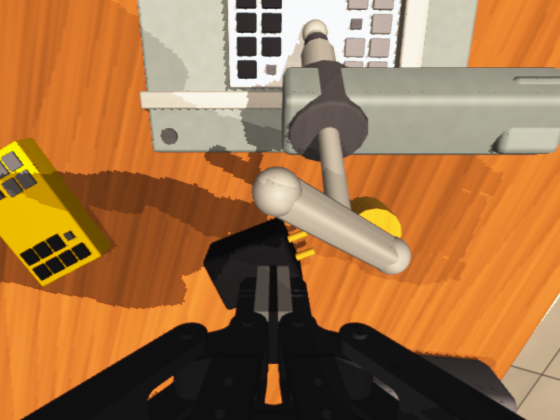

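Run:
```python
from crank import *
from workcell import bot
barfit((277,191),(396,258),135)
c=bot.get_calibration("wrist");M=R.from_euler('z',FX[2]).as_matrix();o=np.array([FX[0],FX[1],0])
d=np.arange(110,155,.05)
f=lambda r:proj(c,(M@((C[:,None]-zh[:,None]*d+r*ey[:,None])/1e3)).T+o)[:,1]
def trav(v0,v1,r):
    A=f(r); return [round(d[np.argmin(abs(A-v))],2) for v in (v0,v1)]
k=10
print("ball",trav(k+(112+80+6)/6.5,k+(58+80)/6.5,0))
print("collar",trav(k+(230+6)/6.5,k+145/6.5,7.5))
print("sleeve",trav(k+(275+6)/6.5,k+185/6.5,9))
```

```text
bar phi 138.7 shift [ 1.  -0.2] res [-0.3 -0.5  0.3  0.7]
ball [np.float64(138.95), np.float64(150.1)]
collar [np.float64(118.8), np.float64(134.3)]
sleeve [np.float64(110.0), np.float64(124.5)]
```

Request:
{"name": "servo_tool", "arguments": {"targets": [[[-0.1,0,-0.4],0],[[0,0,-0.8],0],[[0,0,-0.8],0],[[0.3,-0.4,-0.3],0],[[0.4,-0.4,0],0],[[0.3,-0.1,0],0],[[0,0,0],0],[[0,0,0],0],[[0,0,0],0]]}}

```text
clock: 22.75
position: [0.6014, -0.1403, 0.2709]
tool_rot: [-3.141, -0.0, 1.888]
force: [0.1, -0.3, -0.0]
grip_width: -0.0003
```

Run:
```python
from crank import *
to(-67.8,-62.5,245.1)
from workcell import bot
im=bot.grab_frame("wrist"); cv2.imwrite("pics/w19.png",im); cv2.imwrite("pics/s19.png",bot.grab_frame("scene"))
```

```text
t 22.75 fix mm [-71.1 -71.  270.9] F [ 0.   -0.3  -0.01] mom [-0.03 -0.01  0.02] yaw-fix deg 90.17 grip -0.0003 q [ 0.49  0.52 -0.54  1.55  0.28  1.15  0.21]
tool units [0.17 0.07 0.52]
```

View pics/w19.png

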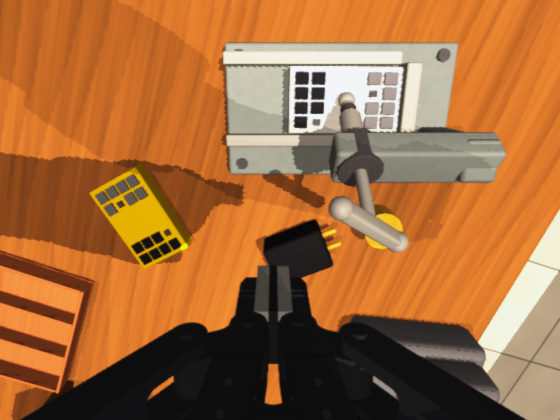

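View pics/s19.png

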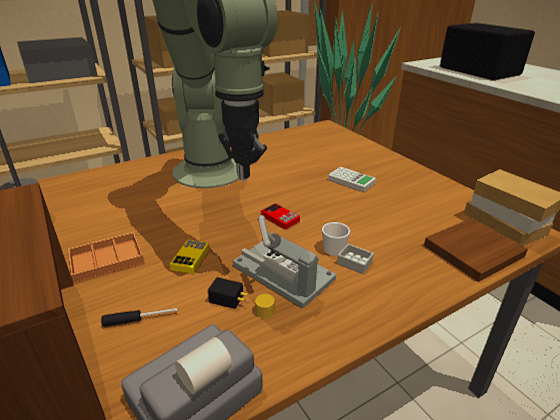

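```bash
python3 -c "
from workcell import bot
print(bot.job_done())"
```

```text
the job is handed in; nothing more can be done
None
```

The module is home against the end stop and clamped. The handle is free, and I handed the job in at about 23 s of the 72 s allowed.

**Homing:** I pushed the module's -x face with a half-open finger until it stopped moving, with about 43 N along the push. The last wrist picture shows the module's edge about 2 px from the stop face.

**Clamping:** I cranked the T-handle about 226° clockwise with the closed fingertips.

**Spring check:** I compared pictures from two identical wrist poses, before and after turning. The sleeve moved about 15.7 mm and the ball nose 11.1 mm. That leaves about 4.6 mm of spring compression, or roughly 28 N, inside the 20 to 40 N band.

**Checks that disagreed:**
- **Torque:** the torque worked out from the wrist force was noisy, because the point where the finger touched the bar was uncertain. At the last push it read about 0.31 N m against 0.14 to 0.16 N m free. That puts it at about 0.15 to 0.17 N m above free, at the top edge of the band, while the pictures give about 0.115. I relied on the pictures and stopped there.
- **Push force:** the final push also showed about 39 N upward on the tool, which I could not explain.

The last pictures show the other objects where they were, with the gripper clear of everything.

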